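Hold the matching glass cell in the photometer's light path

ROBOT

A 6-joint arm with a two-finger parallel gripper is mounted at the origin on a cart in front of the work surface, level with it; the furniture and walls round the work are solid. World frame = base frame: x ahead of the robot, y to its left, z up, the work surface at z = 0. Lengths are in mm, angles in rad, forces in N, time in s.
With the tool pointing down it reaches from about 300 to 750 mm from the base axis. Payload 8.5 kg.
Tool frame: the origin (TCP) lies midway between the tips of the shut fingers; the grasp point (between the pads) lies 19 mm behind it; z points along the fingers, y is the line along which they close (so a half turn about z gives the same grasp; the last joint's range is limited). The gripper opens to 88 mm and grips with 3 to 60 N. Pads are 18 mm wide; open, the fingers measure 123 mm over their backs; the gripper's body (75 mm by 187 mm) begins 45 mm behind the grasp point.
Start: joints at [0.944, 0.381, 1.297, -0, 1.464, -0.215], TCP at [220.132, 504.006, 238.748] pointing down, gripper open.
Joint ranges: [-3.11, 3.11], [-0.89, 2.33], [0.22, 2.48], [-1.42, 4.56], [0.17, 2.85], [-2.88, 2.88]. Speed limits (rad/s): [2.39, 2.39, 3.14, 3.14, 3.14, 3.14].

INTERFACE

Orientations are given as a unit quaternion [x, y, z, w].
In Python, from rig import * gives the robot as it stands.
- The arm moves only by the shell command python3 -m crank 'ROWS' [OPENING] [FORCE]. ROWS is JSON, a list of rows, each an object with "translation": the shift along the world's x, y, z in mm, a list of three; "turn": the turn, a rotation vector about the world's x, y, z in degrees, a list of three. In form: [{"translation": [x, y, z], "turn": [rx, ry, rz]}, ...]. A call has 1 to 5 rows; each row shifts and turns the commanded pose from where the row before left it; what a row does not reach is not made up. A row lasts 1/8 s, in which the tool goes at most 62.5 mm and 10.7 degrees, less where a joint would pass 70% of its speed; a pose out of reach is approached as far as the arm can. A call with a gripper value outside its range is refused whole. OPENING is the opening, from 0 (shut) to 1 (fully open), set as the call begins (- or left out, the last holds). The fingers move at their own pace and stop on an object; FORCE is the grip in N (left out, the last holds). Time passes only in rows, so rows that do not move let the fingers close. It gives the time, the measured TCP pose, the force, the opening and the grip force at its end, in the units of the state.
- get_obs(): the state, without advancing time (a new reading comes with each control period).
- get_image(name): name is "side" or "top"; returns a dict with "image" (400x640x3 uint8, blue, green, red), "fx", "fy", "cx", "cy" (pixels), "R" (3x3) and "t" (3): a world point X has camera coordinates R X + t. Camera axes: x right, y down, z forward; pixel columns grow to the right and rows downward; lengths in mm; the calibration is good to about 2 mm. A picture is of the moment at which its call begins. There is no depth.
- job_done(): hands the job in; it is judged then, once.
The state is a dict: "time_s": time; "q": joint angles; "qd": joint speeds; "joint_efforts": joint torques, N m; "tcp_pos": TCP position; "tcp_rot": TCP orientation; "contact_force": force on the tool from outside, world axes, zero at the start; "moment": the same for the moment, N m; "finger_gap": finger opening in mm; "gripper_force": force on a finger pad.
Only numpy, scipy, OpenCV 4.12 (cv2) and the standard library are available. Lean on these libraries where they do the work, as an engineer would, in place of code of your own. Each camera call takes 0.05 s, during which the arm holds its last target. There are 200 camera calls.

TASK

See which colour filter (blue, green or red) stands in the slot between the photometer's light source and its open gap, and take the glass cell of that colour out of the rack, gripping it only by its two white frosted faces, never touching its coloured windows or cap with the fingers. Hold it upright and still about midway in the gap between source and detector, off the instrument, its windows facing source and detector squarely, so that the middle of the cell lies on the beam. Finish while still holding it there with the gripper; leave the other two cells in the rack and everything else on the table undisturbed.

Things in the scene. Friction and masses are not known exactly. Their poses are not given: they have to be found in the camera images.
- photometer: Fixed photometer, base plate 300 x 90 x 10 mm. Origin on the table under mid-gap; x runs along the beam from the white light source (-x) to the grey detector (+x), z up. Heads 64 mm wide (y), tops 104 mm above the table. Gap: from the filter in the slot (face x = -44 mm, top 120 mm above table) to the black snout (x = +40 mm), open above and at the sides. Spare filters parked at x about -142 mm.
- beam_mid (a point): Middle of the light path: the point on the beam axis at the middle of the gap, 80 mm above the table. Its x axis is the beam direction, y is across the beam, z up.
- filter_slot (a point): Where the filter in use stands: the filter slot at the front of the light source, next to the gap, 47 mm from beam_mid towards the source, 54 mm above the table.
- cell_rack: Fixed grey rack 160 x 56 x 20 mm; origin at the middle of its underside on the table, z up. Three pockets in a row along its x axis, 48 mm apart, 14 mm deep, 1.5 mm play all round. One cell stands in each (colours vary), x axis parallel to the rack's, foot 6 mm above the table; the upper 36 mm of the frosted faces stand out.
- cell_blue: Loose upright glass cell with blue windows and blue cap, 24 x 16 x 54 mm (x, y, z), about 40 g. Origin at the middle of its underside, z up. Its two white frosted faces look to +y and -y, are 22 mm wide (x) and 50 mm high, and lie 16 mm apart: grip here (fingers close along y). The light goes through it along its x axis (either way round).
- cell_blue_windows: The blue polished parts of cell_blue: the core whose end faces at x = +12 and -12 mm are the two windows (9 mm wide, set in 3.5 mm from the frosted faces, 48 mm high), and the blue cap on top (22 x 10.5 mm, z = 49 to 54 mm). Same origin and axes as the cell. The fingers must not touch it.
- cell_blue_mid (a point): Middle of cell_blue, 25 mm above its underside, the point that belongs on the beam.
- filter_blue: Fixed blue colour filter, an upright blue plate 6 x 42 x 56 mm with a round paler window and a blue tab on top (66 mm in all). Origin at the middle of its underside, 54 mm above the table. One of the three filters stands in the filter slot, the other two in the park behind the source.
- cell_green: Loose upright glass cell with green windows and green cap, 24 x 16 x 54 mm (x, y, z), about 40 g. Origin at the middle of its underside, z up. Its two white frosted faces look to +y and -y, are 22 mm wide (x) and 50 mm high, and lie 16 mm apart: grip here (fingers close along y). The light goes through it along its x axis (either way round).
- cell_green_windows: The green polished parts of cell_green: the core whose end faces at x = +12 and -12 mm are the two windows (9 mm wide, set in 3.5 mm from the frosted faces, 48 mm high), and the green cap on top (22 x 10.5 mm, z = 49 to 54 mm). Same origin and axes as the cell. The fingers must not touch it.
- cell_green_mid (a point): Middle of cell_green, 25 mm above its underside, the point that belongs on the beam.
- filter_green: Fixed green colour filter, an upright green plate 6 x 42 x 56 mm with a round paler window and a green tab on top (66 mm in all). Origin at the middle of its underside, 54 mm above the table. One of the three filters stands in the filter slot, the other two in the park behind the source.
- cell_red: Loose upright glass cell with red windows and red cap, 24 x 16 x 54 mm (x, y, z), about 40 g. Origin at the middle of its underside, z up. Its two white frosted faces look to +y and -y, are 22 mm wide (x) and 50 mm high, and lie 16 mm apart: grip here (fingers close along y). The light goes through it along its x axis (either way round).
- cell_red_windows: The red polished parts of cell_red: the core whose end faces at x = +12 and -12 mm are the two windows (9 mm wide, set in 3.5 mm from the frosted faces, 48 mm high), and the red cap on top (22 x 10.5 mm, z = 49 to 54 mm). Same origin and axes as the cell. The fingers must not touch it.
- cell_red_mid (a point): Middle of cell_red, 25 mm above its underside, the point that belongs on the beam.
- filter_red: Fixed red colour filter, an upright red plate 6 x 42 x 56 mm with a round paler window and a red tab on top (66 mm in all). Origin at the middle of its underside, 54 mm above the table. One of the three filters stands in the filter slot, the other two in the park behind the source.
- amber_bottle: Bystander: brown bottle with black cap, 46 mm across, 92 mm tall, origin under its middle.
- timer: Bystander: white digital timer, 60 x 66 x 17 mm, origin under its middle.
- dish_3: Bystander: empty petri dish, 60 mm across, 16 mm high, origin under its middle.
- white_bottle_2: Bystander: white screw-cap bottle, 50 mm across, 84 mm tall, origin under its middle.
Not all that is in view belongs to the job. Several things look just like the cell_rack: the one meant starts farthest to the robot's right.

How it is judged (in metres and radians):
On the way:
1. the cell whose colour matches the filter in the slot is held by the fingers, clear of the rack (((horizontal distance between filter_blue and filter_slot below 0.012 m and contact force between cell_blue and the fingers above 1 N and height (world z) of cell_blue_mid above 0.065 m and contact force between cell_blue and cell_rack below 0.1 N) or (horizontal distance between filter_green and filter_slot below 0.012 m and contact force between cell_green and the fingers above 1 N and height (world z) of cell_green_mid above 0.065 m and contact force between cell_green and cell_rack below 0.1 N) or (horizontal distance between filter_red and filter_slot below 0.012 m and contact force between cell_red and the fingers above 1 N and height (world z) of cell_red_mid above 0.065 m and contact force between cell_red and cell_rack below 0.1 N))), for 0.2 s.
At the end, for the whole second after the job is handed in: The matching cell is gripped, still, off the photometer; its middle within 5 mm of the beam sideways, 14 mm in height, 20 mm of mid-gap; upright and window axis along the beam within 10 degrees. Other cells within 10 mm, bottles, timer and dish within 30 mm of their starts (((horizontal distance between filter_blue and filter_slot below 0.012 m and contact force between cell_blue and the fingers above 1 N and contact force between cell_blue and photometer below 0.1 N and linear speed of cell_blue below 0.03 m/s and angular speed of cell_blue below 0.3 rad/s and angle between cell_blue's own z axis and vertical below 0.17 rad and height (world z) of cell_blue_mid above 0.06 m and angle between the x axis of cell_blue and the x axis of beam_mid, either way round below 0.17 rad and x of cell_blue_mid in the frame of beam_mid between -0.02 and 0.02 m and y of cell_blue_mid in the frame of beam_mid between -0.005 and 0.005 m and z of cell_blue_mid in the frame of beam_mid between -0.014 and 0.014 m and distance of each of cell_green, cell_red from where it was at the start of the episode below 0.01 m and distance of each of amber_bottle, timer, dish_3, white_bottle_2 from where it was at the start of the episode below 0.03 m) or (horizontal distance between filter_green and filter_slot below 0.012 m and contact force between cell_green and the fingers above 1 N and contact force between cell_green and photometer below 0.1 N and linear speed of cell_green below 0.03 m/s and angular speed of cell_green below 0.3 rad/s and angle between cell_green's own z axis and vertical below 0.17 rad and height (world z) of cell_green_mid above 0.06 m and angle between the x axis of cell_green and the x axis of beam_mid, either way round below 0.17 rad and x of cell_green_mid in the frame of beam_mid between -0.02 and 0.02 m and y of cell_green_mid in the frame of beam_mid between -0.005 and 0.005 m and z of cell_green_mid in the frame of beam_mid between -0.014 and 0.014 m and distance of each of cell_blue, cell_red from where it was at the start of the episode below 0.01 m and distance of each of amber_bottle, timer, dish_3, white_bottle_2 from where it was at the start of the episode below 0.03 m) or (horizontal distance between filter_red and filter_slot below 0.012 m and contact force between cell_red and the fingers above 1 N and contact force between cell_red and photometer below 0.1 N and linear speed of cell_red below 0.03 m/s and angular speed of cell_red below 0.3 rad/s and angle between cell_red's own z axis and vertical below 0.17 rad and height (world z) of cell_red_mid above 0.06 m and angle between the x axis of cell_red and the x axis of beam_mid, either way round below 0.17 rad and x of cell_red_mid in the frame of beam_mid between -0.02 and 0.02 m and y of cell_red_mid in the frame of beam_mid between -0.005 and 0.005 m and z of cell_red_mid in the frame of beam_mid between -0.014 and 0.014 m and distance of each of cell_blue, cell_green from where it was at the start of the episode below 0.01 m and distance of each of amber_bottle, timer, dish_3, white_bottle_2 from where it was at the start of the episode below 0.03 m))); the arm keeps its last pose, push and grip.
It fails at once if a finger touches a window or the cap of a cell (contact force between any of cell_blue_windows, cell_green_windows, cell_red_windows and the fingers above 0.3 N).
It fails at once if a cell that does not match the filter in the slot is moved by more than 20 mm ((horizontal distance between filter_blue and filter_slot below 0.012 m and distance of any of cell_green, cell_red from where it was at the start of the episode above 0.02 m) or (horizontal distance between filter_green and filter_slot below 0.012 m and distance of any of cell_blue, cell_red from where it was at the start of the episode above 0.02 m) or (horizontal distance between filter_red and filter_slot below 0.012 m and distance of any of cell_blue, cell_green from where it was at the start of the episode above 0.02 m)).
It fails at once if a bottle, the timer or the dish is moved by more than 30 mm (distance of any of amber_bottle, timer, dish_3, white_bottle_2 from where it was at the start of the episode above 0.03 m).
It also fails if it takes over 32 s, if anything falls off the work surface, if the arm or the gripper's body presses on something with over 40 N, if the wrist force passes 120 N, or if a joint passes its speed limit or range.

## Working session

There is one attempt and no reset: what is moved stays moved. The work goes in short steps, Python scripts to look and compute and a shell command to move; the robot and the scene stay as the last step left them, time stands still between calls to the robot, and variables do not carry over. Pictures are saved under pics/ and viewed, at most 10 in all, crops included, and the job is handed in when it is done.

```bash
mkdir -p pics
cat > h.py <<'E'
from rig import *
import numpy as np, cv2
def P(c,X):
    p=c["R"]@np.array(X,float)+np.array(c["t"]).ravel(); return np.array([c["fx"]*p[0]/p[2]+c["cx"],c["fy"]*p[1]/p[2]+c["cy"]])
def ray(c,u,v,z):
    R=np.array(c["R"]);t=np.array(c["t"]).ravel();o=-R.T@t
    d=R.T@np.array([(u-c["cx"])/c["fx"],(v-c["cy"])/c["fy"],1]);return o+d*(z-o[2])/d[2]
E
python3 - <<'E'
from h import *
for n in("top","side"):
    c=get_image(n);c["R"]=np.array(c["R"]);cv2.imwrite(f"pics/{n}0.png",c["image"])
    print(n,c["fx"],-c["R"].T@np.array(c["t"]).ravel(),c["R"].round(2).tolist())
E
```

```text
top 366.54257113251975 [ 341.46468242  305.98651293 1258.78401151] [[-0.01, -1.0, -0.02], [-0.98, 0.01, -0.19], [0.19, 0.02, -0.98]]
side 400.5807051479886 [ 168.25085292 1035.09509146  768.33257303] [[-0.88, -0.48, 0.02], [-0.32, 0.55, -0.77], [0.36, -0.68, -0.63]]
```

View pics/top0.png

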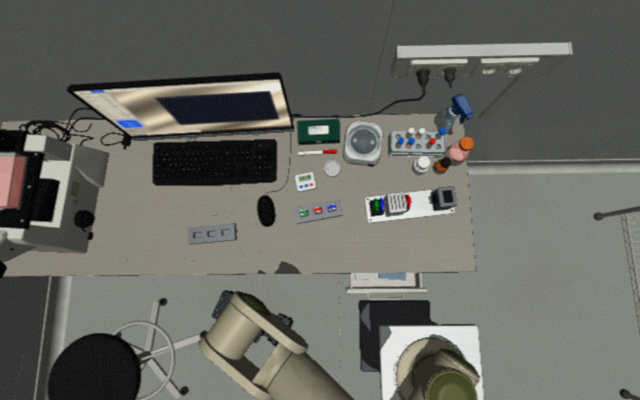

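View pics/side0.png

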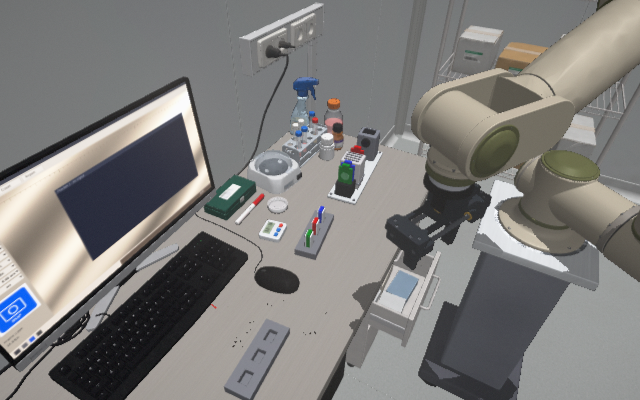

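Top view: there are two grey racks, one empty at (213,233) and one holding three cells at (319,211). The second is farther right (smaller y) and has the cells, so it fits. The photometer is at (410,204), with green and blue filters at its left end and red near the gap. I'll enlarge both to confirm.

Run:
```python
from h import *
c=get_image("top");s=get_image("side")
a=cv2.resize(c["image"][178:228,285:465],(792,220),interpolation=cv2.INTER_CUBIC)
b=cv2.resize(s["image"][120:260,290:400],None,fx=2.7,fy=2.7,interpolation=cv2.INTER_CUBIC)
o=np.zeros((600,792,3),np.uint8);o[:220]=a;o[222:222+b.shape[0],:b.shape[1]]=b[:378]
cv2.imwrite("pics/crop1.png",o)
# masks
for n,k in(("top",c),("side",s)):
    hsv=cv2.cvtColor(k["image"],cv2.COLOR_BGR2HSV)
    for col,lo,hi in(("red",0,8),("red2",172,180),("green",45,80),("blue",105,130)):
        m=cv2.inRange(hsv,(lo,120,50),(hi,255,255))
        N,_,st,ce=cv2.connectedComponentsWithStats(m)
        for i in range(1,N):
            x,y,w,h,A=st[i]
            if A>4 and ((n=="top" and 285<x<465 and 178<y<228) or (n=="side" and 290<x<400 and 120<y<260)):
                print(n,col,ce[i].round(1),st[i],ray(k,*ce[i],56).round(0)[:2])
```

```text
top red [408.3 200.2] [406 195   5  13  32] [556.  55.]
top red [317.3 209.2] [314 208   8   4  19] [530. 357.]
top green [376.1 204.7] [374 199   5  12  50] [542. 162.]
top green [303.4 211.4] [300 210   7   4  16] [523. 403.]
top blue [305.8 185.4] [305 185   3   2   5] [611. 395.]
top blue [300.8 186.4] [300 186   3   2   5] [608. 412.]
top blue [381.4 204.5] [379 198   6  14  54] [543. 144.]
top blue [331.1 206.3] [328 205   8   4  23] [539. 311.]
side red [356.8 149.4] [351 145  13   9  64] [576. -12.]
side red [314.5 224.5] [313 218   5  16  44] [523. 370.]
side red2 [359.  149.6] [357 149   5   2   5] [569. -15.]
side green [345.8 171. ] [339 163  14  21 121] [555. 116.]
side green [343.9 181.1] [341 180   6   3  11] [538. 165.]
side green [308.2 236.6] [307 229   5  18  45] [515. 417.]
side blue [301.2 130.5] [296 126  12  11  67] [794. -25.]
side blue [349.6 166.4] [341 160  14  21  69] [555.  88.]
side blue [320.4 212. ] [319 206   5  17  41] [533. 320.]
```

View pics/crop1.png

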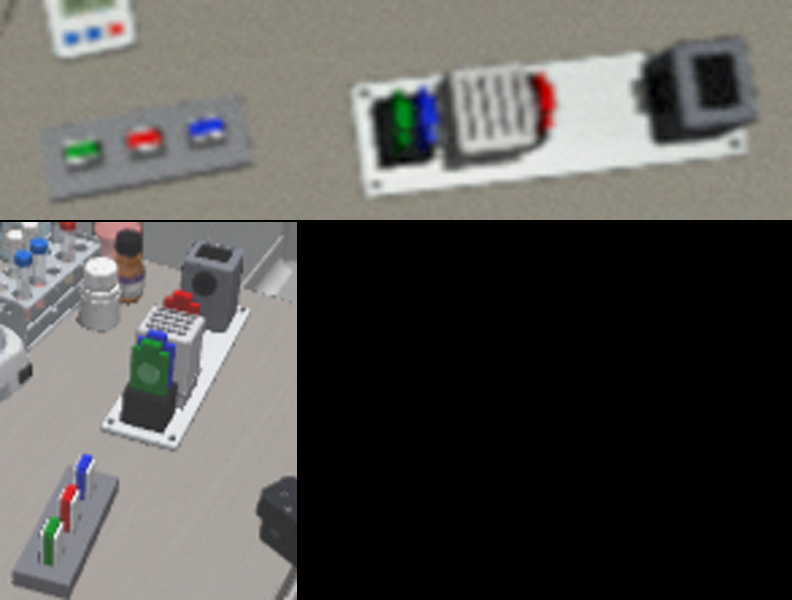

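The crop confirms it: the red filter is in the slot at the gap, next to (408,200) in the top view. The right-hand rack holds green, red and blue cells, with red in the middle at (317,209). Next I'll measure the rack and plate outlines.

```bash
cat > m.py <<'E'
from h import *
def edges(c,quad,name):
    # refine each side of approximate world quad (z known) by sub-pixel gradient peaks, fit lines
    g=cv2.GaussianBlur(cv2.cvtColor(c["image"],cv2.COLOR_BGR2GRAY).astype(np.float32),(0,0),.8)
    z=quad[0][2];L=[]
    for i in range(4):
        A,B=P(c,quad[i]),P(c,quad[(i+1)%4]);d=(B-A)/np.linalg.norm(B-A);n=np.array([-d[1],d[0]]);pts=[]
        s=np.arange(-3.5,3.51,.1)
        for f in np.linspace(.08,.92,40):
            q=A+f*(B-A)+s[:,None]*n
            v=cv2.remap(g,q[:,0].astype(np.float32)[None],q[:,1].astype(np.float32)[None],cv2.INTER_CUBIC)[0]
            gr=np.abs(np.gradient(v));k=gr.argmax()
            if 2<k<len(s)-3:pts.append(q[k])
        pts=np.array([ray(c,*p,z)[:2] for p in pts])
        for _ in range(4):
            vx,vy,x0,y0=cv2.fitLine(pts.astype(np.float32),cv2.DIST_HUBER,0,.01,.01).ravel()
            r=np.abs((pts-[x0,y0])@[-vy,vx]);pts=pts[r<max(2*np.median(r),.8)]
        print(name,i,"ang",round(np.degrees(np.arctan2(vy,vx))%180,2),"pt",round(float(x0),1),round(float(y0),1),"n",len(pts),"res",r.mean().round(2));L.append((x0,y0,vx,vy))
    co=[]
    for i in range(4):
        a,b=L[i-1],L[i];t=np.linalg.solve([[a[2],-b[2]],[a[3],-b[3]]],[b[0]-a[0],b[1]-a[1]]);co.append([a[0]+t[0]*a[2],a[1]+t[0]*a[3]])
    co=np.array(co);print(name,"corners",co.round(1).tolist(),"sides",np.linalg.norm(co-np.roll(co,-1,0),axis=1).round(1),"mid",co.mean(0).round(1))
    return co
E
python3 - <<'E'
from m import *
c=get_image("top");s=get_image("side")
f=lambda u,v:(285+u/4.4,178+v/4.4)
q=[ray(c,*f(*p),10) for p in((350,88),(368,195),(747,155),(735,47))]
for p in q:print("plate top0",p.round(0))
q2=[ray(c,*f(*p),20) for p in((42,130),(55,200),(252,165),(240,97))]
for p in q2:print("rack0",p.round(0))
edges(c,q,"plate-top");edges(c,q2,"rack-top");edges(s,q,"plate-side");edges(s,q2,"rack-side")
E
```

```text
plate top0 [574. 195.  10.]
plate top0 [489. 184.  10.]
plate top0 [ 517. -111.   10.]
plate top0 [ 603. -108.   10.]
rack0 [542. 437.  20.]
rack0 [487. 426.  20.]
rack0 [513. 274.  20.]
rack0 [566. 282.  20.]
plate-top 0 ang 169.34 pt 524.7 184.2 n 14 res 0.58
plate-top 1 ang 95.8 pt 503.7 56.4 n 20 res 0.49
plate-top 2 ang 7.82 pt 564.8 -107.3 n 19 res 0.6
plate-top 3 ang 99.89 pt 589.3 51.7 n 19 res 1.53
plate-top corners [[567.5999755859375, 176.10000610351562], [490.0, 190.6999969482422], [520.9000244140625, -113.4000015258789], [615.7999877929688, -100.30000305175781]] sides [ 78.9 305.6  95.8 280.6] mid [548.6  38.3]
rack-top 0 ang 170.18 pt 517.6 427.3 n 14 res 0.57
rack-top 1 ang 99.98 pt 498.2 346.1 n 28 res 0.59
rack-top 2 ang 13.65 pt 543.1 276.6 n 10 res 0.3
rack-top 3 ang 96.01 pt 543.7 372.3 n 8 res 0.26
rack-top corners [[538.2999877929688, 423.70001220703125], [482.8999938964844, 433.29998779296875], [511.79998779296875, 269.0], [553.5, 279.1000061035156]] sides [ 56.2 166.9  42.9 145.4] mid [521.6 351.3]
plate-side 0 ang 4.41 pt 536.0 177.9 n 21 res 0.71
plate-side 1 ang 95.9 pt 500.3 69.0 n 27 res 0.5
plate-side 2 ang 169.4 pt 564.6 -104.7 n 16 res 2.01
plate-side 3 ang 94.97 pt 585.5 57.7 n 26 res 4.59
plate-side corners [[574.7999877929688, 180.89999389648438], [489.3999938964844, 174.3000030517578], [517.2999877929688, -95.9000015258789], [600.2000122070312, -111.4000015258789]] sides [ 85.7 271.6  84.3 293.4] mid [545.4  37. ]
rack-side 0 ang 10.53 pt 516.0 436.1 n 38 res 0.73
rack-side 1 ang 99.91 pt 495.0 355.1 n 27 res 0.34
rack-side 2 ang 6.65 pt 530.9 275.6 n 22 res 0.69
rack-side 3 ang 92.88 pt 550.1 356.7 n 15 res 0.76
rack-side corners [[545.7999877929688, 441.70001220703125], [481.8999938964844, 429.79998779296875], [509.29998779296875, 273.1000061035156], [554.0, 278.29998779296875]] sides [ 65.  159.1  45.1 163.6] mid [522.8 355.7]
```

Run:
```python
from m import *
from scipy.spatial.transform import Rotation as R
o=get_obs();r=R.from_quat(o["tcp_rot"]).as_matrix();print(o["time_s"],r.round(3).tolist(),"y-axis yaw",np.degrees(np.arctan2(r[1,1],r[0,1])))
c=get_image("top");s=get_image("side")
def tri(a,b):
    A=[];B=[]
    for k,(u,v) in((c,a),(s,b)):
        p,q=ray(k,u,v,0),ray(k,u,v,100);d=(q-p)/np.linalg.norm(q-p);M=np.eye(3)-np.outer(d,d);A.append(M);B.append(M@p)
    return np.linalg.solve(sum(A),sum(B)).round(1)
# sharper cap blobs, subpixel weighting by colour excess
def blob(k,ch,box):
    x,y,X,Y=box;im=k["image"][y:Y,x:X].astype(float);w=np.clip(im[...,ch]-np.max(np.delete(im,ch,2),2)-25,0,None)
    yy,xx=np.mgrid[y:Y,x:X];return (w*xx).sum()/w.sum(),(w*yy).sum()/w.sum()
for n,ch,b in(("green",1,(297,205,310,217)),("red",2,(311,204,324,215)),("blue",0,(325,201,338,212))):
    p=blob(c,ch,b);print(n,np.round(p,2),"z58",ray(c,*p,58).round(1))
for n,ch,b in(("Fgreen",1,(371,196,381,216)),("Fred",2,(403,192,414,211)),("Fblue",0,(378,195,388,214))):
    p=blob(c,ch,b);print(n,np.round(p,2),"z112",ray(c,*p,112).round(1))
```

```text
0.3 [[-0.916, 0.4, -0.0], [0.4, 0.916, -0.0], [0.0, -0.0, -1.0]] y-axis yaw 66.40479493909271
green [303.06 211.61] z58 [521.8 404.3  58. ]
red [317.23 208.99] z58 [530.  357.3  58. ]
blue [331.33 206.33] z58 [538.4 310.4  58. ]
Fgreen [376.11 204.31] z112 [534.2 168.4 112. ]
Fred [408.6  200.08] z112 [546.5  65.4 112. ]
Fblue [381.72 203.69] z112 [536.  150.7 112. ]
```

```bash
python3 -m crank '[{"translation":[40,-20,0],"turn":[0,0,-9.4]},{"translation":[50,-24,0],"turn":[0,0,-9.4]},{"translation":[50,-25,-10],"turn":[0,0,-9.4]},{"translation":[55,-25,-20],"turn":[0,0,-9.4]},{"translation":[55,-25,-20],"turn":[0,0,-9.4]}]'; python3 -m crank '[{"translation":[40,-20,-20],"turn":[0,0,-9.4]},{"translation":[20,-8,-20],"turn":[0,0,0]},{"translation":[0,0,0],"turn":[0,0,0]}]'
python3 - <<'E'
from m import *
s=get_image("side");c=get_image("top");o=get_obs();print(o["tcp_pos"],o["tcp_rot"],o["time_s"])
b=lambda i,x,y:cv2.resize(i[y:y+120,x:x+160],(790//2,296),interpolation=cv2.INTER_CUBIC)
cv2.imwrite("pics/a.png",np.hstack([b(s["image"],240,140),b(c["image"],240,150)]))
E
```

```text
time_s: 1.02
tcp_pos: [469.8, 384.9, 189.1]
tcp_rot: [0.58, 0.815, 0.0, 0.0]
contact_force: [0.4, -0.2, 1.0]
finger_gap: 88.4
gripper_force: 0.0
time_s: 1.4
tcp_pos: [527.9, 357.5, 147.6]
tcp_rot: [0.642, 0.767, -0.002, -0.001]
contact_force: [-0.2, -0.0, 0.7]
finger_gap: 88.5
gripper_force: 0.0
[527.13209666 358.85727159 150.00114445] [ 6.41623787e-01  7.67019481e-01  1.20616985e-04 -1.32574599e-04] 1.5
```

View pics/a.png

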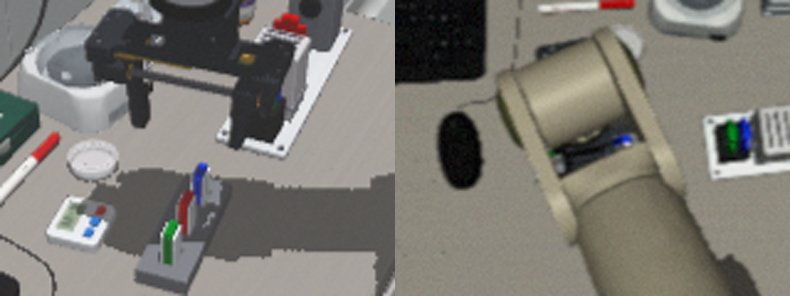

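Side view: the open gripper hangs over the red cell, whose cap is near crop (187,205), with fingers on either side. The top view is hidden by the arm. I'll descend.

```bash
python3 -m crank '[{"translation":[3,-2,-30],"turn":[0,0,0]},{"translation":[0,0,-40],"turn":[0,0,0]},{"translation":[0,0,-30],"turn":[0,0,0]},{"translation":[0,0,-24],"turn":[0,0,0]},{"translation":[0,0,0],"turn":[0,0,0]}]'
python3 - <<'E'
from m import *
s=get_image("side");o=get_obs();print(o["tcp_pos"],o["contact_force"],o["time_s"])
cv2.imwrite("pics/b.png",cv2.resize(s["image"][150:270,260:420],(800,600),interpolation=cv2.INTER_CUBIC))
print(P(s,[530,357,60]),P(s,o["tcp_pos"]),P(s,[530+44,357+8,25]),P(s,[530-44,357-8,25]))
E
```

```text
time_s: 2.12
tcp_pos: [529.6, 356.9, 25.3]
tcp_rot: [0.642, 0.767, -0.001, -0.0]
contact_force: [0.8, -0.3, 1.0]
finger_gap: 88.1
gripper_force: 0.0
[530.4827595  357.01668869  26.57145798] [ 0.50984767 -0.34263987  0.14967282] 2.175
[314.65189398 219.40799243] [314.29935591 228.61316014] [298.67298578 225.23235016] [330.54366593 233.04117854]
```

View pics/b.png

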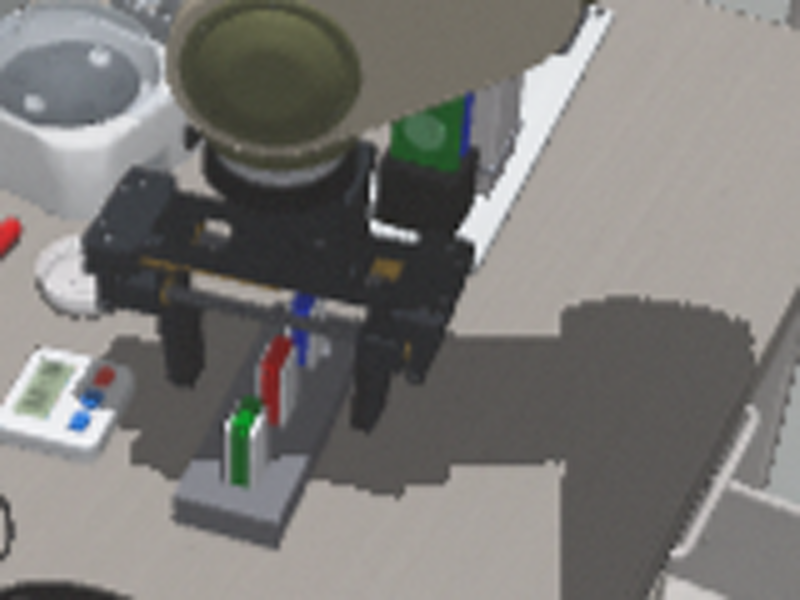

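The fingers are at crop x≈202 and 355, so their midpoint is about 278. The red cell spans 260–298 and is centred between them. Closing now.

```bash
python3 -m crank '[{"translation":[0,0,0],"turn":[0,0,0]},{"translation":[0,0,0],"turn":[0,0,0]},{"translation":[0,0,0],"turn":[0,0,0]},{"translation":[0,0,0],"turn":[0,0,0]}]' 0 15;python3 -m crank '[{"translation":[0,0,0],"turn":[0,0,0]},{"translation":[0,0,0],"turn":[0,0,0]},{"translation":[0,0,0],"turn":[0,0,0]},{"translation":[0,0,0],"turn":[0,0,0]}]'
```

```text
time_s: 2.68
tcp_pos: [531.2, 355.9, 25.7]
tcp_rot: [0.643, 0.766, 0.0, 0.0]
contact_force: [-0.2, 0.6, -0.4]
finger_gap: 50.2
gripper_force: 0.0
time_s: 3.18
tcp_pos: [530.9, 355.8, 25.3]
tcp_rot: [0.643, 0.766, -0.0, -0.0]
contact_force: [-1.3, -0.2, -0.2]
finger_gap: 15.5
gripper_force: 15.0
```

```bash
python3 -m crank '[{"translation":[0,0,10],"turn":[0,0,0]},{"translation":[0,0,20],"turn":[0,0,0]},{"translation":[0,0,40],"turn":[0,0,0]},{"translation":[0,0,50],"turn":[0,0,0]},{"translation":[0,0,40],"turn":[0,0,0]}]' 0 20;python3 -m crank '[{"translation":[2,-35,0],"turn":[0,0,0]},{"translation":[4,-50,0],"turn":[0,0,-2]},{"translation":[4,-50,0],"turn":[0,0,-2]},{"translation":[4,-50,0],"turn":[0,0,0]},{"translation":[3,-50,0],"turn":[0,0,0]}]'; python3 -m crank '[{"translation":[3,-50,0],"turn":[0,0,0]},{"translation":[2,-35,0],"turn":[0,0,0]},{"translation":[0,-16,0],"turn":[0,0,0]},{"translation":[0,0,0],"turn":[0,0,0]},{"translation":[0,0,0],"turn":[0,0,0]}]'
python3 - <<'E'
from m import *
s=get_image("side");c=get_image("top");o=get_obs();print(o["tcp_pos"],o["tcp_rot"],o["time_s"])
cv2.imwrite("pics/c.png",np.hstack([cv2.resize(i,(395,450),interpolation=cv2.INTER_CUBIC) for i in(s["image"][80:200,300:405],c["image"][150:240,350:430+0])]))
E
```

```text
time_s: 3.8
tcp_pos: [531.3, 356.0, 188.4]
tcp_rot: [0.643, 0.766, 0.001, 0.001]
contact_force: [0.1, 0.2, -0.7]
finger_gap: 15.7
gripper_force: 20.0
time_s: 4.42
tcp_pos: [548.2, 119.3, 186.3]
tcp_rot: [0.669, 0.743, 0.0, 0.0]
contact_force: [1.4, -0.5, -0.7]
finger_gap: 15.9
gripper_force: 20.0
time_s: 5.05
tcp_pos: [553.1, 21.1, 185.6]
tcp_rot: [0.669, 0.744, 0.0, -0.0]
contact_force: [0.1, 0.0, 0.2]
finger_gap: 15.7
gripper_force: 20.0
[553.0757582   21.10096311 185.5414248 ] [ 6.68504616e-01  7.43707988e-01  7.40447002e-05 -4.83721703e-05] 5.15
```

View pics/c.png

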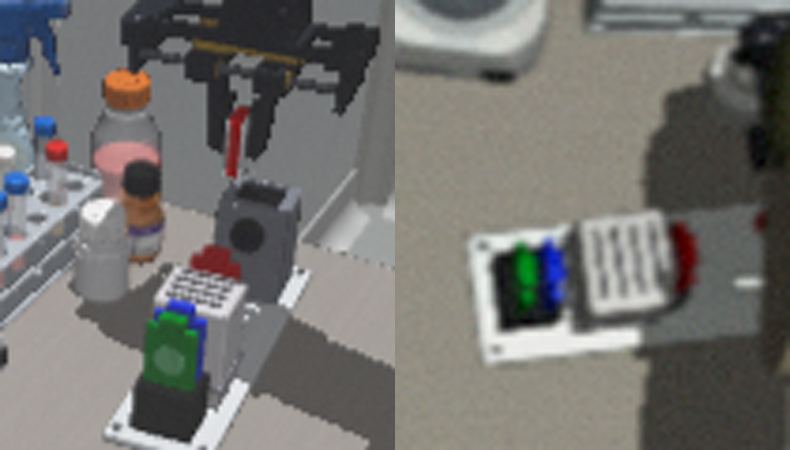

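The side view shows the cell held upright by its frosted faces, over the gap between the red filter (crop 215,262) and the detector snout (crop 245,235). The snout and the round green filter window give a second check of the beam line.

Run:
```python
from m import *
s=get_image("side")
g=cv2.cvtColor(s["image"],cv2.COLOR_BGR2GRAY)
b=g[132:154,355:376];m=(b<55).astype(np.uint8);N,_,st,ce=cv2.connectedComponentsWithStats(m)
for i in range(1,N):
    if st[i][4]>8:
        u=ce[i]+[355,132];print("snout",u,st[i],ray(s,*u,80).round(1))
im=s["image"].astype(int);p=np.minimum(im[...,2],im[...,0])[170:187,338:354];thr=p>60
yy,xx=np.nonzero(thr&(im[170:187,338:354,1]>im[170:187,338:354,2]+15)&(im[170:187,338:354,1]>im[170:187,338:354,0]+15))
u=[xx.mean()+338,yy.mean()+170];print("gwin",u,len(xx),ray(s,*u,80).round(1))
# reprojection check of the cell: red blob in side vs. expected from TCP
hsv=cv2.cvtColor(s["image"],cv2.COLOR_BGR2HSV);r=cv2.inRange(hsv[100:130,355:372],(0,120,50),(8,255,255))|cv2.inRange(hsv[100:130,355:372],(172,120,50),(180,255,255))
yy,xx=np.nonzero(r);print("cell rows",yy.min()+100,yy.max()+100,"cols",xx.mean()+355)
t=np.array(get_obs()["tcp_pos"]);ax=np.array([-.106,.994,0])*12
for dz in(-19,8,35):print(dz,P(s,t+ax+[0,0,dz]).round(1))
```

```text
snout [369.59090909 132.54545455] [ 8  0 12  3 22] [567.4 -94.6  80. ]
snout [365.15625  142.265625] [ 6  6  9  9 64] [555.7 -29.7  80. ]
gwin [np.float64(343.83673469387753), np.float64(175.69387755102042)] 49 [536.5 170.8  80. ]
cell rows 109 126 cols 361.90909090909093
-19 [360.8 127.4]
8 [361.6 119.4]
35 [362.5 111.2]
```

```bash
python3 -m crank '[{"translation":[-1.5,-3,-20],"turn":[0,0,0]},{"translation":[0,0,-30],"turn":[0,0,0]},{"translation":[0,0,-30],"turn":[0,0,0]},{"translation":[0,0,-20],"turn":[0,0,0]},{"translation":[0,0,-9],"turn":[0,0,0]}]';python3 -m crank '[{"translation":[0,0,0],"turn":[0,0,0]},{"translation":[0,0,0],"turn":[0,0,0]},{"translation":[0,0,0],"turn":[0,0,0]},{"translation":[0,0,0],"turn":[0,0,0]}]'
python3 - <<'E'
from m import *
s=get_image("side");o=get_obs();print(o["tcp_pos"],o["tcp_rot"],o["finger_gap"])
cv2.imwrite("pics/d.png",cv2.resize(s["image"][80:260,290:420],(433,600),interpolation=cv2.INTER_CUBIC))
E
```

```text
time_s: 5.82
tcp_pos: [551.3, 17.5, 75.5]
tcp_rot: [0.669, 0.743, -0.0, -0.001]
contact_force: [-0.2, 0.3, -0.8]
finger_gap: 15.7
gripper_force: 20.0
time_s: 6.32
tcp_pos: [551.8, 16.9, 76.9]
tcp_rot: [0.669, 0.743, 0.0, 0.0]
contact_force: [0.1, 0.1, -0.6]
finger_gap: 15.9
gripper_force: 20.0
[551.74330504  16.87930998  76.7550488 ] [6.69104517e-01 7.43168276e-01 1.25920722e-04 2.06216336e-04] 16.139795072399846
```

View pics/d.png

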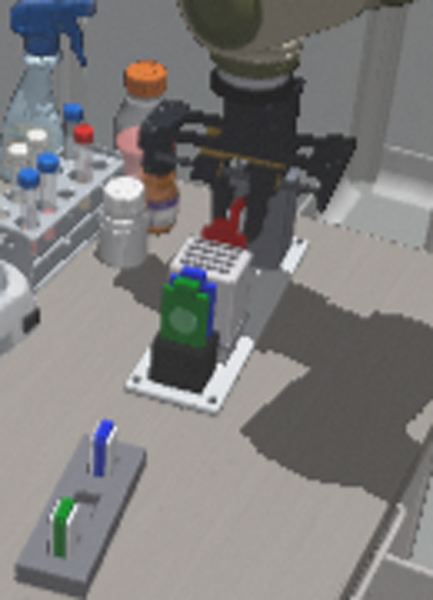

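The red cell hangs in the gap behind the red filter tab (crop 232,215), the gripper is clear of the heads, and there is no contact force. The green and blue cells are still in the rack, and the bottles haven't moved. Four separate measurements of the beam line agree to within about 1.5 mm, so I'm handing in.

```bash
python3 -c "from rig import *; print(job_done())"
```

```text
the job is handed in; nothing more can be done
None
```

I handed the job in with the red cell, which matches the red filter in the slot, gripped by its frosted faces and held upright and still in the beam gap; the hand-in returned no verdict.

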